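# Balance a jar of turned parts on the beam balance

## Robot

A 7-joint arm with a two-finger parallel gripper is mounted at the origin on the work surface. World frame = base frame: x ahead of the robot, y to its left, z up, the work surface at z = 0. Lengths are in m, angles in rad, forces in N, time in s.
With the tool pointing down it reaches from about 0.4 to 0.9 m from the base axis. Payload 5.6 kg.
Tool frame: the origin (TCP) lies midway between the tips of the shut fingers; the grasp point (between the pads) lies 19 mm behind it; y points along the fingers, z is the direction in which the jaws open and shut, and the axes are right-handed (so a half turn about y gives the same grasp; the last joint's range is limited). The gripper opens to 92 mm and grips with 3 to 60 N. Pads are 20 mm wide; open, the fingers measure 128 mm over their backs; the gripper's body (75 mm by 189 mm) begins 69 mm behind the grasp point.
Start: joints at [1.063, 0.468, -0.012, 1.603, 0.006, 1.071, -0.056], TCP at [0.291, -0.581, 0.215] pointing down, gripper open.
Joint ranges: [-2.53, 2.53], [-0.31, 2.02], [-1.57, 1.55], [0.28, 2.44], [-1.29, 4.43], [0.15, 1.84], [-2.92, 2.92]. Speed limits (rad/s): [2.57, 2.57, 3.14, 3.14, 3.14, 3.14, 3.14].

## Interface

Orientations are given as a 3x3 rotation matrix whose columns are the frame's x, y, z axes.
In Python, from station import env, effector, solver, viewer, workorder, search_frame, tip_of gives the robot as it stands. Calls block until the motion is done:
- env.reach(position, orientation): joint-space move of the TCP to a pose.
- env.movel(position, frame=None, rate=0.15): straight line of the TCP; frame=None keeps the orientation; rate is the mean speed in m/s.
- env.goto_joints(angles): joint-space move.
- effector.release() and effector.grasp(squeeze=None): open the fingers fully, or close them until they stop; squeeze is the grip in N (None keeps the last).
- env.pause(seconds).
- solver.inverse_kinematics(position, orientation): joint angles nearest the present ones, or None.
- env.sense(): the state.
- viewer.read_camera(name): name is "scene" or "side" or "wrist"; returns (picture, depth): 384x512x3 uint8, red, green, blue; 384x512 float32, m along the optical axis (not along the pixel's ray), 0 where there is no reading.
- viewer.camera_info(name): a dict with "intrinsics" (3x3 intrinsics, pixels), "dist_coeffs" ([k1, k2, p1, p2, k3] as OpenCV has them; the pictures are not rectified), "eye" and "rotation" of the camera in the world; the wrist camera has in their place "T_tool_cam" (4x4, takes a point from camera to tool coordinates, whose origin is the TCP and whose axes are the tool frame's). Camera axes: x right, y up, looking along -z (the intrinsics and any distortion apply to the point x, -y, -z); pixel columns grow to the right and rows downward; lengths in m; the calibration is good to about 2 mm. A picture is of the moment at which its call begins: read the wrist's pose just before it. camera_info takes no time and is no camera call.
A pose or a line that the arm cannot do raises env.PlanningError and nothing moves.
- workorder.finish_job(): hands the job in, once; it reports no verdict.
Trained networks look in the newest picture that a camera, given by its name, has taken for a name from the list of things; names that differ only in an ending like _2 or _b are one class to them, and where a whole thing is asked for, a point or a joint stands for the part that bears it (a point fixed in the world has none). Each returns a list of dicts, best first, with "score" (0 to 1); they miss things now and then, are a little off and sometimes report something else, mostly with a low value. They report only what shows in the picture. A call takes as long as a camera call. They do not tell look-alikes from the thing itself.
- search_frame(camera, name): "at" ([x, y, z] in m, in world coordinates, good to about 4 mm: the middle of the surface that is visible of it).
- tip_of(camera, name): "at" ([x, y, z] in m, in world coordinates, good to about 4 mm: a listed point, or the origin of a listed thing).
The state is a dict: "t": time; "joint_positions": joint angles; "joint_velocities": joint speeds; "tau": joint torques, N m; "ee_pos": TCP position; "tcp_rot": TCP orientation; "wrist_force": force on the tool from outside, world axes, zero at the start; "moment": the same for the moment, N m; "gripper_width": finger opening in m.
Only numpy, scipy, OpenCV 4.12 (cv2) and the standard library are available. Lean on these libraries where they do the work, as an engineer would, in place of code of your own. Each camera call takes 0.05 s, during which the arm holds its last target.

## Task

Hang the blue-lidded jar by its stirrup in the saddle of the beam balance, easing beam and jar down together, not letting them fall, until the beam rests on its stop and carries the jar, and let go. Then slide the poise along the beam with light fingertip pushes on its stem, without clamping it or leaning on the beam, until the beam stays level by itself. Leave everything else where it is.

Things in the scene. Friction and masses are not known exactly. Their poses are not given: they have to be found in the camera images.
- balance: Fixed grey bench balance with a pivoted aluminium beam lying along its y axis: load end (brass V saddle) to +y, long graduated poise arm to -y. Origin on the table below the pivot; z up. Base plate 110 mm wide, 14 mm thick, y = -285 to +60 mm (none under the saddle). An index post stands at y = -271 mm, 164 mm tall; a white plate on it with a green mark reaches 202 mm.
- pivot (a point): Beam pivot, 180 mm above the table, over the balance's origin (axes as the balance). The cheeks beside it reach 188 mm above the table. With no load the load end is up (tilt -0.08). Only part of the jar's weight presses it down to the other stop, about 19 mm lower at the saddle, and only there does it carry the whole weight.
- beam (a joint): Tilt of the beam (rad): 0 level, + = load end down; stops at -0.08 and +0.08. Level = red pointer at the green mark. A flexure pivot: with the jar hung and nothing touching, 1 mm of poise error tilts the beam about 0.0073 rad, to a stop about 11 mm from balance; it settles in about 1 s. Poise too near the pivot = load end down. Any touch on beam or poise falsifies the tilt.
- saddle (a point): Where the centre of a crossbar lies in the upturned brass V saddle, 120 mm from the pivot; moves with the beam, axes the beam's. V: 14 mm wide (x), sides at 45 degrees, about 20 mm long (y), rising 6 mm above this point. The beam is 12 mm wide, 14 mm high, top 4 mm below this point, and ends 25 mm beyond it. The stirrup is threaded over the beam's end, crossbar across the beam, jar below.
- poise (a joint): Place of the poise along the beam (m): 0 = nearest the pivot (45 mm from it), growing outward (balance -y) to 0.180. Sliding friction about 2.5 N: it stays where left. The bare beam balances by itself without poise and jar, so poise weight (0.35 kg) times its distance from the pivot balances jar weight times 120 mm. It starts too near the pivot, at 0 to 0.035.
- poise_stem (a point): Centre of the poise's upright black stem, 18 x 18 mm and 55 mm tall, on the brass poise block (36 x 30 x 36 mm, 0.35 kg) riding on the beam. The block's top lies 27.5 mm below this point (10 mm above the pivot's level when the beam is level). Moves with poise and beam; axes are the beam's.
- jar_tab (a point): The jar to weigh: white with BLUE lid and band, 53 mm across, 68 mm tall, with a steel wire stirrup and a blue upright grip tab above it; 159 mm tall in all, hidden mass 0.3 to 0.55 kg. This point is the centre of the tab: 24 mm (jar x) x 12 mm (jar y) x 42 mm tall, 138 mm above the jar's underside.
- jar_bar (a point): Middle of the crossbar of the blue jar's stirrup: round bar 6 mm thick along the jar's x axis, 115 mm above the jar's underside, 23 mm below the tab's centre. The stirrup's legs stand 40 mm apart (34 mm clear); 44 mm clear between lid and crossbar.
- other_jar_bar (a point): Same point of the other jar, the same in shape but with ORANGE lid, band and tab: not to be touched.
- ring_gauge: Bystander: steel ring, 64 mm across, 22 mm high; origin under its centre.
- weight: Bystander: brass knob weight, 44 mm across, 56 mm high; origin under its centre.
- gauge_box: Bystander: closed wooden box 90 x 130 x 30 mm; origin under its centre.
- caliper: Bystander: caliper lying flat, 210 mm long along its y, 12 mm high; origin under the middle of its beam.
- plug_gauge: Bystander: plug gauge standing on its 32 mm steel foot, black handle, 78 mm high; origin under its centre.
- mouse: Bystander: round black computer mouse, 62 mm across, 34 mm high; origin under its centre.
Things that resemble listed ones, but are neither listed nor needed, are in the scene too. There is more than one size of the part that bears jar_tab; the job needs the largest.

How it is judged:
By the outcome, as a careful person would: the job done as asked, in the order asked, and still so for the second after the job is handed in, with the robot touching nothing.
It also fails if it takes over 72 s, if anything falls off the work surface, if the arm or the gripper's body presses on something with over 40 N, if the wrist force passes 120 N, or if a joint passes its speed limit or range.

## Working session

There is one attempt and no reset: what is moved stays moved. The work goes in short steps, each a Python script; the robot and the scene stay as the last script left them, time stands still between calls to the robot, and variables do not carry over. Pictures are saved under pics/ and viewed, and the job is handed in when it is done.

```bash
ls; mkdir -p pics; cat > h.py <<'E'
import numpy as np, cv2
from station import env, effector, solver, viewer, workorder, search_frame, tip_of
def snap(c,fn=None,crop=None,scale=1):
    s=env.sense(); im,d=viewer.read_camera(c)
    if fn:
        o=im if crop is None else im[crop[1]:crop[3],crop[0]:crop[2]]
        if scale!=1:o=cv2.resize(o,None,fx=scale,fy=scale,interpolation=cv2.INTER_CUBIC)
        cv2.imwrite('pics/'+fn,cv2.cvtColor(o,cv2.COLOR_RGB2BGR))
    return im,d,s
def campose(c,s):
    i=viewer.camera_info(c)
    if c=='wrist':
        T=np.eye(4);T[:3,:3]=s['tcp_rot'];T[:3,3]=s['ee_pos'];T=T@np.array(i['T_tool_cam'])
    else:
        T=np.eye(4);T[:3,:3]=i['rotation'];T[:3,3]=i['eye']
    return np.array(i['intrinsics']),np.array(i['dist_coeffs'],float),T
def world(c,s,uv,z):
    K,D,T=campose(c,s);uv=np.array(uv,float).reshape(-1,1,2);z=np.array(z,float).reshape(-1)
    p=cv2.undistortPoints(uv,K,D).reshape(-1,2)
    P=np.c_[p[:,0]*z,-p[:,1]*z,-z]
    return P@T[:3,:3].T+T[:3,3]
def pix(c,s,P):
    K,D,T=campose(c,s);P=np.array(P,float).reshape(-1,3)
    q=(P-T[:3,3])@T[:3,:3];q=q*[1,-1,-1]
    return cv2.projectPoints(q,np.zeros(3),np.zeros(3),K,D)[0].reshape(-1,2)
def cloud(c,s,d):
    v,u=np.nonzero(d>0);return world(c,s,np.c_[u,v],d[v,u]),u,v
E
python3 - <<'E'
from h import *
for c in ['scene','side','wrist']:
    im,d,s=snap(c,c+'0.png',scale=1.5)
    i=viewer.camera_info(c); print(c,{k:np.round(v,3).tolist() for k,v in i.items()})
    if c!='wrist':
        for n in ['balance','pivot','saddle','poise_stem','jar_tab','jar_bar','other_jar_bar','ring_gauge','weight','gauge_box','caliper','plug_gauge','mouse','beam','poise']:
            print(n,[(np.round(r['at'],3).tolist(),round(r['score'],2)) for r in tip_of(c,n)][:5] if n not in('beam','poise') else [(np.round(r['at'],3).tolist(),round(r['score'],2)) for r in search_frame(c,n)][:5])
print(env.sense())
E
```

```text
pics
scene {'intrinsics': [[432.999, 0.0, 256.952], [0.0, 432.999, 186.288], [0.0, 0.0, 1.0]], 'dist_coeffs': [-0.117, 0.0, 0.0, 0.0, 0.0], 'eye': [1.39, -0.448, 0.734], 'rotation': [[0.473, -0.477, 0.741], [0.881, 0.245, -0.405], [0.012, 0.844, 0.536]]}
balance [([0.606, -0.042, 0.003], 0.76)]
pivot [([0.614, -0.04, 0.179], 0.84), ([0.611, -0.042, 0.0], 0.28)]
saddle [([0.636, 0.072, 0.197], 0.57)]
poise_stem [([0.596, -0.103, 0.213], 0.87), ([0.4, 0.052, -0.0], 0.53)]
jar_tab [([0.41, 0.244, 0.137], 0.61), ([0.493, 0.256, 0.102], 0.55)]
jar_bar [([0.41, 0.242, 0.114], 0.96), ([0.495, 0.257, 0.088], 0.83), ([0.433, 0.332, 0.085], 0.6)]
other_jar_bar [([0.559, 0.348, 0.112], 0.63)]
ring_gauge [([0.588, -0.41, -0.004], 0.39), ([0.401, 0.052, 0.003], 0.36), ([0.558, 0.347, 0.116], 0.34)]
weight [([0.7, 0.275, -0.007], 0.75), ([0.637, 0.071, 0.199], 0.54)]
gauge_box [([0.428, -0.325, -0.002], 0.86)]
caliper [([0.777, 0.097, -0.001], 0.93), ([0.598, -0.101, 0.216], 0.73)]
plug_gauge [([0.588, -0.405, -0.003], 0.56)]
mouse [([0.407, -0.115, 0.001], 0.56)]
beam [([0.606, -0.103, 0.174], 0.
[... 1614 characters left out ...]
'joint_velocities': array([ 1.58096009e-04, -6.06151214e-05,  3.69312201e-04, -2.90033502e-04,
        7.84260338e-05,  1.52571524e-03, -1.47488946e-05]), 'tau': array([ 4.04825023e-04, -5.20405984e+01, -1.23773311e-02, -2.44052428e+01,
       -5.67057508e-02,  1.13702167e-02,  5.43986846e-05]), 'ee_pos': array([ 0.2913108 , -0.58105292,  0.2145605 ]), 'tcp_rot': array([[-8.93971575e-01, -3.74148769e-05,  4.48123668e-01],
       [-4.48123668e-01,  1.13265244e-05, -8.93971575e-01],
       [ 2.83721528e-05, -9.99999999e-01, -2.68920828e-05]]), 'wrist_force': array([0.65746209, 0.1452875 , 0.33476719]), 'moment': array([0.01640915, 0.00389859, 0.00300036]), 'gripper_width': 0.09229603693161582}
```

View pics/scene0.png

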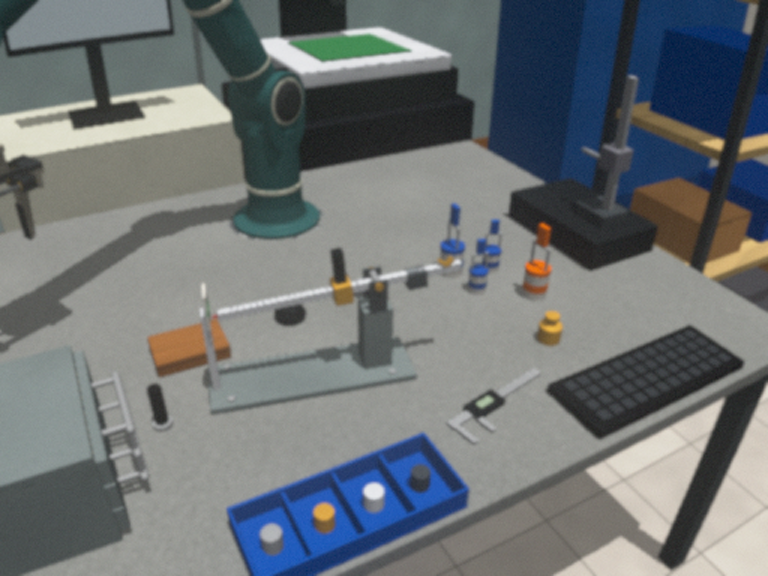

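View pics/side0.png

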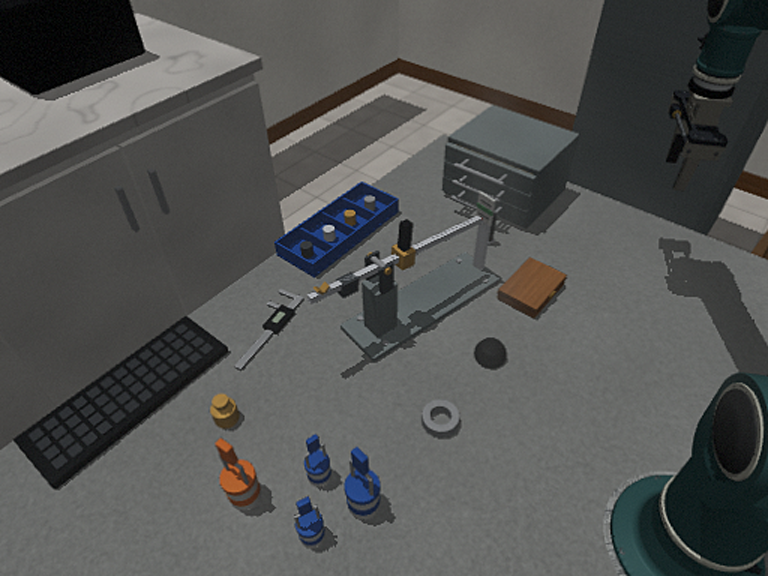

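The blue tabs are the look-alikes: large at scene (455,213) / side (362,463), small at side (315,445), small at side (305,505). The orange one is at side (227,455). By size I choose the large one at world (0.411, 0.243). Next I check that in a close crop.

```bash
python3 - <<'E'
from h import *
im,d,s=snap('scene')
im2,d2,s2=snap('side')
np.savez('first.npz',a=im,da=d,b=im2,db=d2)
def cr(im,c,k,fn): cv2.imwrite('pics/'+fn,cv2.cvtColor(cv2.resize(im[c[1]:c[3],c[0]:c[2]],None,fx=k,fy=k,interpolation=cv2.INTER_CUBIC),cv2.COLOR_RGB2BGR))
cr(im,(125,160,325,280),4,'sc_bal.png');cr(im2,(190,280,290,375),6,'si_jar.png');cr(im2,(190,120,340,240),5,'si_bal.png');cr(im,(270,125,380,205),7,'sc_jar.png')
# clouds
for c,I,D,S in(('scene',im,d,s),('side',im2,d2,s2)):
    P,u,v=cloud(c,S,D)
    hsv=cv2.cvtColor(I,cv2.COLOR_RGB2HSV)[v,u]
    m=(hsv[:,0]>105)&(hsv[:,0]<125)&(hsv[:,1]>150)&(np.hypot(P[:,0]-.411,P[:,1]-.243)<.04)&(P[:,2]>.12)
    q=P[m];print(c,len(q),q.mean(0).round(4),q.min(0).round(3),q.max(0).round(3))
    if len(q)>5:
        w,V=np.linalg.eigh(np.cov(q[:,:2].T));print(np.sqrt(w),V[:,1],np.degrees(np.arctan2(V[1,1],V[0,1])))
    print(q[:40].round(3).tolist() if c=='side' else '')
E
```

```text
scene 4 [0.4153 0.2422 0.1586] [0.411 0.241 0.158] [0.419 0.243 0.16 ]

side 74 [0.4073 0.248  0.1544] [0.395 0.242 0.122] [0.419 0.253 0.163]
[0.00327145 0.0073091 ] [-0.99932951 -0.03661335] -177.90174059965554
[[0.418, 0.244, 0.16], [0.417, 0.243, 0.159], [0.415, 0.242, 0.16], [0.418, 0.248, 0.161], [0.417, 0.246, 0.16], [0.415, 0.245, 0.16], [0.414, 0.244, 0.16], [0.412, 0.243, 0.161], [0.419, 0.25, 0.159], [0.418, 0.248, 0.157], [0.415, 0.248, 0.162], [0.413, 0.247, 0.161], [0.412, 0.245, 0.16], [0.411, 0.244, 0.16], [0.409, 0.243, 0.161], [0.418, 0.252, 0.159], [0.416, 0.25, 0.158], [0.414, 0.249, 0.159], [0.413, 0.248, 0.159], [0.411, 0.247, 0.16], [0.41, 0.245, 0.158], [0.408, 0.244, 0.16], [0.407, 0.242, 0.158], [0.413, 0.25, 0.158], [0.411, 0.25, 0.161], [0.41, 0.248, 0.158], [0.408, 0.247, 0.16], [0.407, 0.246, 0.159], [0.405, 0.245, 0.159], [0.404, 0.243, 0.157], [0.401, 0.243, 0.163], [0.41, 0.251, 0.16], [0.407, 0.251, 0.162], [0.407, 0.248, 0.158], [0.405, 0.248, 0.16], [0.403, 0.247, 0.162], [0.402, 0.245, 0.159], [0.4, 0.245, 0.162], [0.398, 0.243, 0.161], [0.415, 0.252, 0.149]]
```

```bash
python3 -c "
import cv2,numpy as np
a=[cv2.imread('pics/'+f) for f in('sc_bal.png','si_bal.png','si_jar.png','sc_jar.png')]
for x in a:print(x.shape)"
```

```text
(480, 800, 3)
(600, 750, 3)
(570, 600, 3)
(560, 770, 3)
```

View pics/sc_bal.png

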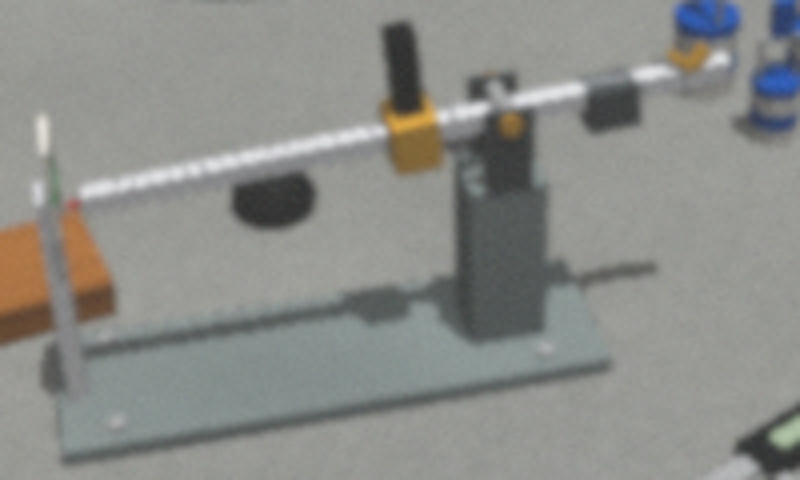

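View pics/si_bal.png

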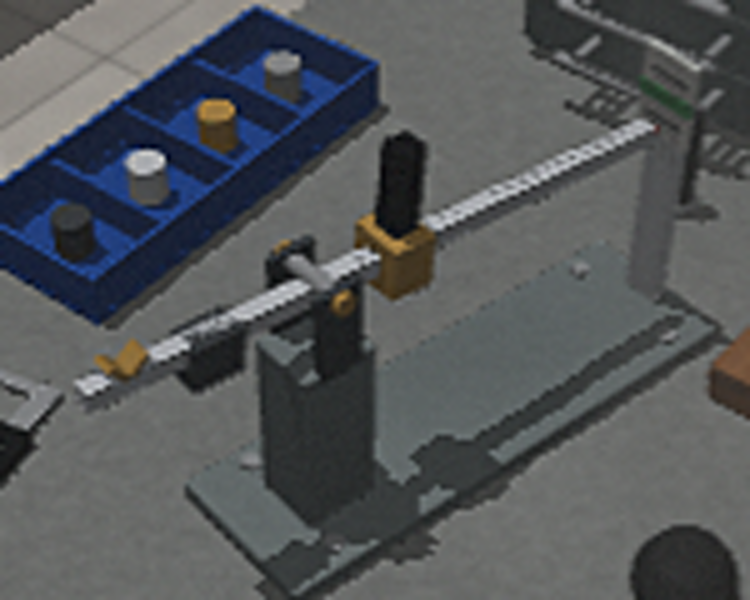

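View pics/si_jar.png

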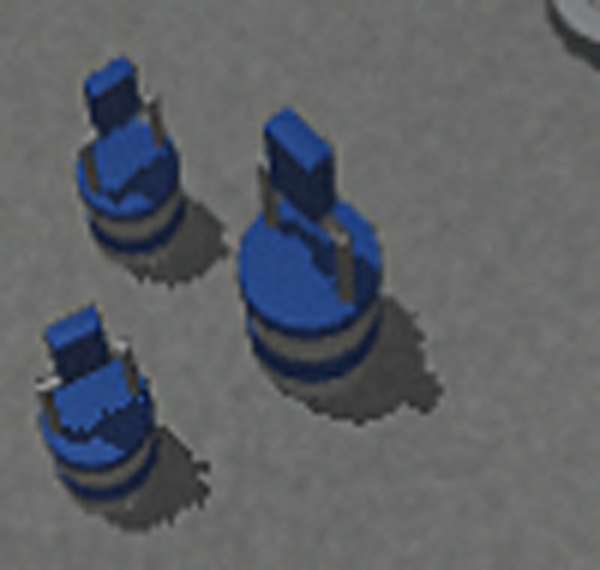

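View pics/sc_jar.png

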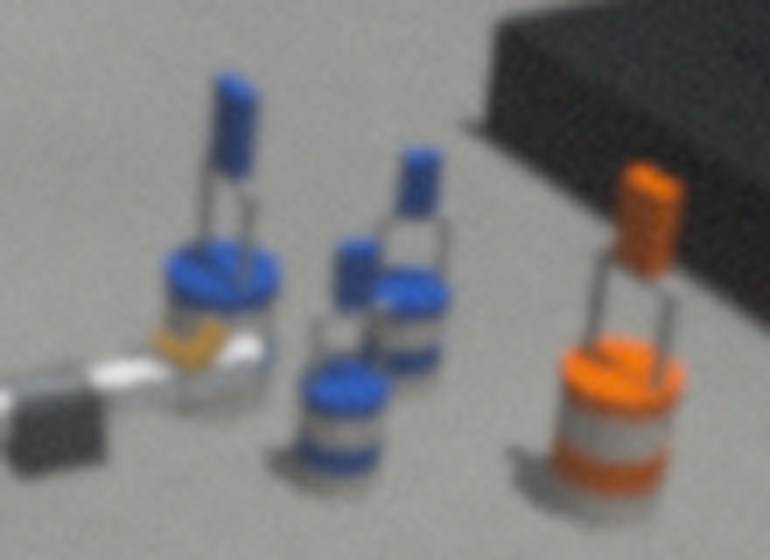

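The large blue jar is the one I want: its tab tops out at 0.160 m, its lid is about 53 mm across, and it stands at side crop (310,240). Next I raise the arm and look from above with the wrist camera.

```bash
cat >> h.py <<'E'
def Rz(phi):  # tool down, jaw axis z at world angle phi
    z=np.array([np.cos(phi),np.sin(phi),0]);y=np.array([0,0,-1.]);return np.c_[np.cross(y,z),y,z]
E
python3 - <<'E'
from h import *
s=env.sense()
p=s['ee_pos'].copy();p[2]=.40
env.movel(p,rate=.4)
env.reach([.42,.24,.33],Rz(0.0))
im,d,s=snap('wrist','w1.png',scale=1.5)
np.savez('w1.npz',im=im,d=d,p=s['ee_pos'],R=s['tcp_rot'])
print(s['t'],s['ee_pos'],s['joint_positions'].round(2),s['wrist_force'])
for n in('jar_tab','jar_bar'):print(n,[(np.round(r['at'],3).tolist(),round(r['score'],2)) for r in tip_of('wrist',n)])
P,u,v=cloud('wrist',s,d)
hsv=cv2.cvtColor(im,cv2.COLOR_RGB2HSV)[v,u]
b=(hsv[:,0]>105)&(hsv[:,0]<128)&(hsv[:,1]>120)&(np.hypot(P[:,0]-.411,P[:,1]-.243)<.04)
q=P[b&(P[:,2]>.152)];print(len(q),q.mean(0),cv2.minAreaRect((q[:,:2]*1000).astype(np.float32)))
l=P[b&(P[:,2]<.078)&(P[:,2]>.06)];print('lid',len(l),cv2.minEnclosingCircle((l[:,:2]*1000).astype(np.float32)),l[:,2].mean())
E
```

```text
5.3 [0.42057999 0.23929244 0.32992468] [ 0.44  0.26 -1.18  1.8   0.25  1.25 -0.81] [ 0.52058851  0.05911281 -0.28939279]
jar_tab [([0.497, 0.258, 0.103], 0.73), ([0.408, 0.246, 0.14], 0.56), ([0.436, 0.335, 0.099], 0.56)]
jar_bar [([0.413, 0.247, 0.115], 0.96), ([0.436, 0.33, 0.087], 0.95), ([0.494, 0.253, 0.086], 0.83)]
182 [0.40836274 0.24509896 0.17132337] ((406.9378356933594, 248.22874450683594), (25.04867172241211, 70.9556655883789), 89.54380798339844)
lid 476 ((409.2142333984375, 244.0952911376953), 26.242450714111328) 0.06823451585562207
```

View pics/w1.png

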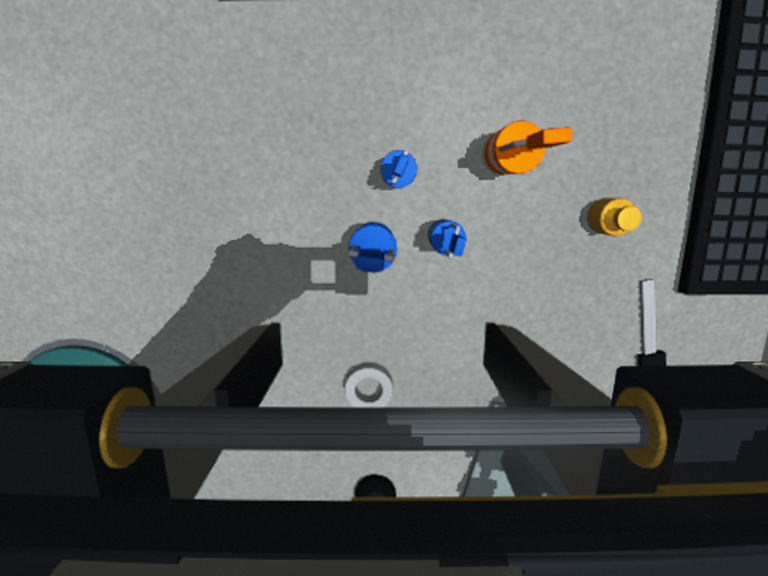

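The large jar is at (372,247), its tab nearly along image x (world x), and both fingers are clear. Next I fit the tab's angle.

```bash
python3 - <<'E'
from h import *
f=np.load('w1.npz');im=f['im'];d=f['d'];s=dict(ee_pos=f['p'],tcp_rot=f['R'])
cv2.imwrite('pics/w1c.png',cv2.cvtColor(cv2.resize(im[140:190,222:322],None,fx=8,fy=8,interpolation=cv2.INTER_CUBIC),cv2.COLOR_RGB2BGR))
P,u,v=cloud('wrist',s,d)
hsv=cv2.cvtColor(im,cv2.COLOR_RGB2HSV)[v,u]
near=(np.hypot(P[:,0]-.411,P[:,1]-.243)<.035)
b=(hsv[:,0]>100)&(hsv[:,0]<130)&(hsv[:,1]>100)&near
for lo,hi in((.12,.148),(.15,.168),(.155,.165)):
    q=P[b&(P[:,2]>lo)&(P[:,2]<hi)]
    if len(q)<4: continue
    print(lo,len(q),np.median(q,0),cv2.minAreaRect((q[:,:2]*1000).astype(np.float32)))
    w,V=np.linalg.eigh(np.cov(q[:,:2].T));print(np.degrees(np.arctan(V[1,1]/V[0,1])))
# non blue: legs / crossbar
q=P[near&(P[:,2]>.09)&(P[:,2]<.122)];print('bar',len(q));print(q.round(3)[:30].tolist())
l=P[b&(P[:,2]<.072)&(P[:,2]>.064)];print('lid',len(l),cv2.minEnclosingCircle((l[:,:2]*1000).astype(np.float32)))
E
```

```text
0.12 50 [0.40980735 0.24995809 0.13630145] ((409.8924560546875, 249.80923461914062), (0.939096987247467, 22.67230987548828), 82.95337677001953)
-7.046145680301159
0.15 179 [0.4094393  0.24500676 0.15894824] ((409.2664489746094, 244.04815673828125), (12.111237525939941, 23.913145065307617), 82.77115631103516)
-7.413985269109234
0.155 169 [0.4094393  0.24495364 0.15902166] ((409.2658386230469, 244.0466766357422), (12.108452796936035, 23.91423988342285), 82.75386047363281)
-7.801681941596946
bar 76
[[0.389, 0.249, 0.096], [0.39, 0.249, 0.093], [0.388, 0.249, 0.106], [0.39, 0.249, 0.107], [0.391, 0.249, 0.102], [0.392, 0.248, 0.094], [0.388, 0.249, 0.113], [0.389, 0.249, 0.117], [0.391, 0.249, 0.116], [0.392, 0.248, 0.108], [0.392, 0.247, 0.097], [0.408, 0.25, 0.122], [0.41, 0.25, 0.121], [0.411, 0.25, 0.119], [0.388, 0.248, 0.118], [0.389, 0.248, 0.118], [0.391, 0.248, 0.117], [0.392, 0.248, 0.118], [0.394, 0.248, 0.118], [0.395, 0.248, 0.117], [0.397, 0.248, 0.116], [0.427, 0.244, 0.09], [0.429, 0.244, 0.093], [0.43, 0.244, 0.091], [0.388, 0.247, 0.118], [0.389, 0.247, 0.118], [0.391, 0.247, 0.118], [0.392, 0.247, 0.118], [0.394, 0.247, 0.12], [0.395, 0.247, 0.119]]
lid 480 ((409.2142333984375, 244.0952911376953), 26.242450714111328)
```

View pics/w1c.png

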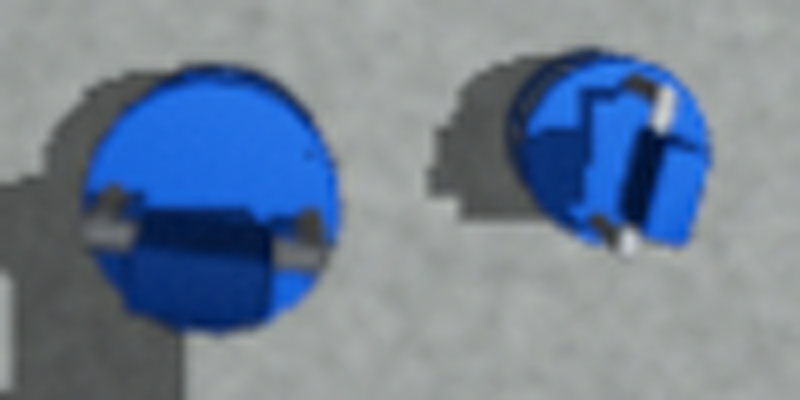

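```bash
python3 - <<'E'
from h import *
b=np.radians(77.5)
for nm,p,phi in(('grasp',[.4093,.2441,.129],np.radians(82.7)),('hangout',[.645,.13,.215],b),('hang',[.635,.075,.19],b),('look',[.60,.05,.37],b),('look2',[.60,-.2,.37],b),('pushin',[.605,-.08,.215],b),('pushin x',[.605,-.08,.215],b-np.pi/2),('pushout x',[.57,-.25,.215],b-np.pi/2)):
  for k in(0,np.pi):
    q=solver.inverse_kinematics(p,Rz(phi+k));print(nm,k>0,None if q is None else np.round(q,2))
E
```

```text
grasp False [ 0.34  0.65 -1.22  2.04  0.75  0.99  0.17]
grasp True [-0.03  0.39 -0.69  2.06  0.34  0.81 -2.62]
hangout False [ 0.48  0.83 -1.21  1.53  0.79  1.34  0.54]
hangout True [ 0.15  0.56 -0.57  1.55  0.32  1.13 -2.28]
hang False [ 0.58  0.82 -1.2   1.6   0.8   1.28  0.6 ]
hang True [ 0.23  0.55 -0.57  1.62  0.33  1.06 -2.21]
look False [ 0.71  0.63 -1.35  1.47  0.61  1.52  0.73]
look True [ 0.39  0.37 -0.71  1.49  0.24  1.38 -2.12]
look2 False [ 1.04  0.65 -1.28  1.4   0.62  1.54  1.16]
look2 True [ 0.99  0.59 -1.15  1.4   0.53  1.49 -1.92]
pushin False [ 0.87  0.75 -1.22  1.65  0.74  1.27  0.86]
pushin True [ 0.58  0.5  -0.68  1.67  0.34  1.09 -1.99]
pushin x False [ 0.72  0.58 -0.91  1.66  0.49  1.15 -0.54]
pushin x True [ 0.94  1.   -1.52  1.65  1.    1.49  2.25]
pushout x False [ 1.1   0.71 -1.12  1.62  0.67  1.24 -0.37]
pushout x True [ 1.2   1.01 -1.52  1.62  1.02  1.5   2.54]
```

```bash
python3 - <<'E'
from h import *
env.reach([.65,-.06,.38],Rz(np.radians(77.5)))
im,d,s=snap('wrist','w2.png',scale=1.5)
np.savez('w2.npz',im=im,d=d,p=s['ee_pos'],R=s['tcp_rot'])
print(s['t'],s['ee_pos'],s['wrist_force'])
for n in('pivot','saddle','poise_stem','balance'):print(n,[(np.round(r['at'],3).tolist(),round(r['score'],2)) for r in tip_of('wrist',n)])
E
```

```text
6.9833 [ 0.64968468 -0.05883271  0.38015989] [-0.0514658   1.02708634  1.32608972]
pivot [([0.562, 0.347, 0.114], 0.42)]
saddle [([0.638, 0.073, 0.198], 0.97)]
poise_stem [([0.598, -0.098, 0.211], 0.9)]
balance [([0.612, -0.044, -0.003], 0.97)]
```

View pics/w2.png

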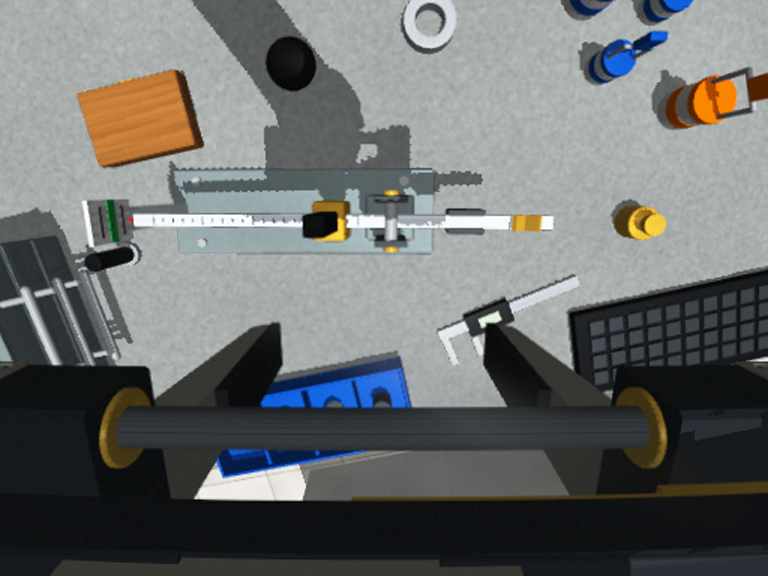

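The view from above shows the beam along row 220: saddle at (527,223), poise stem at (320,225), pivot at (391,220), pointer and plate at (115,222). Next I fit the geometry.

```bash
python3 - <<'E'
from h import *
f=np.load('w2.npz');im=f['im'];d=f['d'];s=dict(ee_pos=f['p'],tcp_rot=f['R'])
cv2.imwrite('pics/w2c.png',cv2.cvtColor(cv2.resize(im[120:175,195:375],None,fx=4.4,fy=4.4,interpolation=cv2.INTER_CUBIC),cv2.COLOR_RGB2BGR))
P,u,v=cloud('wrist',s,d)
hsv=cv2.cvtColor(im,cv2.COLOR_RGB2HSV)[v,u]
m=(P[:,2]>.13)&(P[:,2]<.21)&(hsv[:,1]<60)&(hsv[:,2]>150)&(v<170)&(u>85)
q=P[m]; c=np.median(q,0)
# beam fit
for it in range(5):
    n,vv=q[:,:2],None
    vx,vy,x0,y0=cv2.fitLine(q[:,:2].astype(np.float32),cv2.DIST_HUBER,0,1e-5,1e-5).ravel()
    if vy<0:vx,vy=-vx,-vy
    r=(q[:,0]-x0)*vy-(q[:,1]-y0)*vx
    q=q[abs(r)<.008]
print('dir',vx,vy,np.degrees(np.arctan2(vy,vx)),'pt',x0,y0,len(q))
t=(q[:,0]-x0)*vx+(q[:,1]-y0)*vy
A=np.polyfit(t,q[:,2],1);print('slope',A, 'trange',t.min(),t.max(),'res',np.std(q[:,2]-np.polyval(A,t)))
yl=np.array([vx,vy]);xl=np.array([vy,-vx])
def loc(Q): return np.c_[(Q[:,:2]-[x0,y0])@xl,(Q[:,:2]-[x0,y0])@yl,Q[:,2]]
L=loc(P)
# brass
br=(hsv[:,0]>10)&(hsv[:,0]<30)&(hsv[:,1]>120)&(P[:,2]>.13)&(abs(L[:,0])<.06)
for nm,lo,hi in(('saddle',.05,.35),('mid',-.2,.05)):
    k=br&(L[:,1]>lo)&(L[:,1]<hi)&(v<170)
    print(nm,k.sum(),L[k].min(0),L[k].max(0),np.median(L[k],0))
    if nm=='saddle':
        for a in np.argsort(L[k][:,1]): pass
        Q=L[k];h,e=np.histogram(Q[:,1],12);i=np.digitize(Q[:,1],e)
        for j in range(1,13):
            if (i==j).any():print(round(e[j-1],4),round(Q[i==j,2].mean(),4),Q[i==j,0].min().round(4),Q[i==j,0].max().round(4))
k=(hsv[:,2]<60)&(P[:,2]>.225)&(P[:,2]<.26)&(abs(L[:,0])<.03)
print('stem top',k.sum(),L[k].min(0),L[k].max(0),P[k].mean(0))
k=(P[:,2]>.175)&(P[:,2]<.215)&(hsv[:,1]<60)&(abs(L[:,0])<.05)&(L[:,1]<-.1)&(v<170)
# pivot: axle across
k=(P[:,2]>.16)&(P[:,2]<.21)&(abs(L[:,0])>.010)&(abs(L[:,0])<.035)&(v<170)&(L[:,1]>-.25)
Q=L[k];print(len(Q))
h,e=np.histogram(Q[:,1],np.arange(-.25,.3,.005));print([(round(a,3),int(b)) for a,b in zip(e,h) if b])
np.savez('geo.npz',o=[x0,y0],yl=yl,xl=xl)
E
```

```text
dir 0.2191246 0.97569686 77.34238 pt 0.59949726 -0.10068422 1921
slope [0.08111462 0.17575931] trange -0.2076533607213822 0.20248862516572166 res 0.0016296164714922519
saddle 257 [-0.02696046  0.05196988  0.18203001] [0.02646158 0.18858162 0.20085858] [-0.00070789  0.1747766   0.19448762]
0.052 0.1864 -0.027 0.0265
0.0634 0.1823 -0.0257 -0.0244
0.1544 0.1972 -0.006 0.0059
0.1658 0.1949 -0.0072 0.0063
0.1772 0.1953 -0.0074 0.0063
mid 386 [-0.01772596 -0.01129428  0.15765828] [0.0173366  0.01793327 0.24050709] [-0.00727373  0.00925243  0.18575865]
stem top 248 [-0.00882051 -0.01066556  0.22603002] [0.00823795 0.00660505 0.24295462] [ 0.59849239 -0.10172089  0.23922633]
1004
[(np.float64(-0.215), 5), (np.float64(-0.21), 294), (np.float64(-0.205), 39), (np.float64(-0.015), 10), (np.float64(-0.01), 31), (np.float64(-0.005), 31), (np.float64(0.0), 34), (np.float64(0.005), 42), (np.float64(0.01), 49), (np.float64(0.015), 38), (np.float64(0.04), 20), (np.float64(0.045), 44), (np.float64(0.05), 95), (np.float64(0.055), 83), (np.float64(0.06), 81), (np.float64(0.065), 42), (np.float64(0.07), 16), (np.float64(0.105), 2), (np.float64(0.11), 8), (np.float64(0.115), 8), (np.float64(0.12), 8), (np.float64(0.125), 7), (np.float64(0.13), 7), (np.float64(0.135), 7), (np.float64(0.14), 3)]
```

View pics/w2c.png

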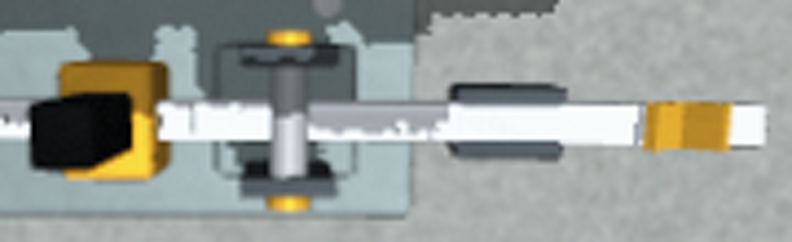

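```bash
cat >> h.py <<'E'
def wf(n=8,dt=.05):
    a=[]
    for _ in range(n):
        env.pause(dt);a.append(env.sense()['wrist_force'])
    return np.mean(a,0),np.std(a,0)
YL=np.array([.21912,.97570]);XL=np.array([.97570,-.21912]);PIV=np.array([.5995,-.1007])+.0576*YL-.0005*XL
PHI=np.radians(77.34)
def B(x,y,z): return np.r_[PIV+x*XL+y*YL,z]
E
python3 - <<'E'
from h import *
print(PIV,B(0,.12,0))
R=Rz(np.radians(82.7))
env.reach([.4093,.2441,.24],R)
print(wf(6))
env.movel([.4093,.2441,.129],rate=.12)
print(env.sense()['wrist_force'])
effector.grasp(20)
s=env.sense();print(s['gripper_width'],s['wrist_force'],s['t'],s['ee_pos'])
snap('side','s3.png',crop=(170,230,340,384),scale=4)
E
```

```text
[ 0.61163346 -0.04439012] [0.63792786 0.07269388 0.        ]
(array([-0.06211736, -0.00916511, -0.143281  ]), array([0.34085105, 0.14182991, 0.46808753]))
[ 1.09090079 -0.37887673  0.59169942]
0.011987097586207408 [ 0.52220814  0.57883515 -1.68087796] 11.3167 [0.40926175 0.24421886 0.12890938]
```

View pics/s3.png

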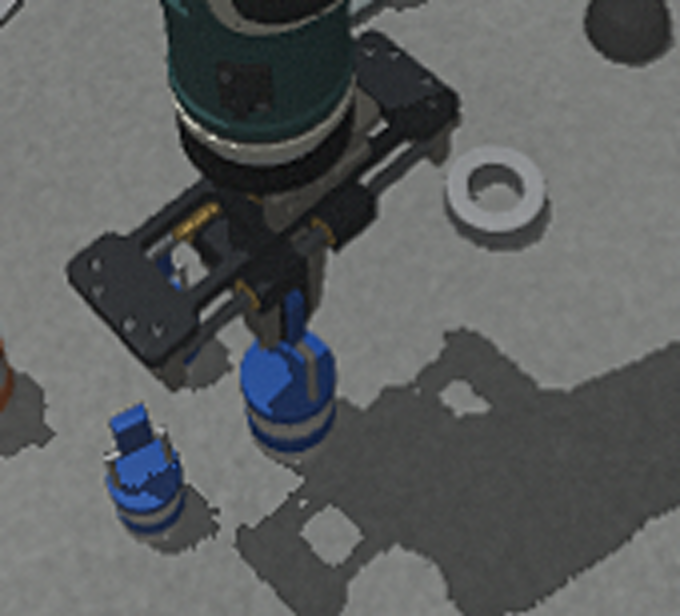

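The fingers closed to 12.0 mm, which matches the tab's thickness, and the jar is still upright at crop (290,400). Next I lift, weigh it and carry it to the approach pose beyond the beam end.

```bash
python3 - <<'E'
from h import *
p=env.sense()['ee_pos'];p[2]=.34
env.movel(p,rate=.12)
env.pause(.3);print('weigh',wf(10))
env.reach(B(0,.215,.34),Rz(PHI))
env.movel(B(0,.215,.224),rate=.12)
env.pause(.2);print('weigh2',wf(6))
s=env.sense();print(s['t'],s['gripper_width'],s['ee_pos'])
im,d,s=snap('scene','sc4.png',crop=(150,100,390,280),scale=3.3)
snap('side','s4.png',crop=(120,120,320,270),scale=4)
for c in('scene','side'):print([(np.round(r['at'],3).tolist(),round(r['score'],2)) for r in tip_of(c,'jar_bar')])
bar=B(0,.215,.21);print(pix('scene',None,[bar,B(0,.12,.194)]),bar)
E
```

```text
weigh (array([-0.11479851,  0.40969207, -4.28907902]), array([0.45766812, 0.29613417, 0.58707872]))
weigh2 (array([ 0.01944957, -0.08428037, -4.29167848]), array([0.38127479, 0.3355337 , 0.34283268]))
16.7167 0.011879427912746965 [0.65877556 0.16536257 0.22409097]
[([0.662, 0.165, 0.209], 0.73), ([0.435, 0.33, 0.088], 0.54), ([0.614, -0.042, 0.18], 0.4)]
[([0.44, 0.335, 0.085], 0.68), ([0.493, 0.252, 0.088], 0.67), ([0.661, 0.164, 0.212], 0.56)]
[[332.64137206 163.53730492]
 [296.31156268 173.93545988]] [0.65874426 0.16538538 0.21      ]
```

View pics/sc4.png

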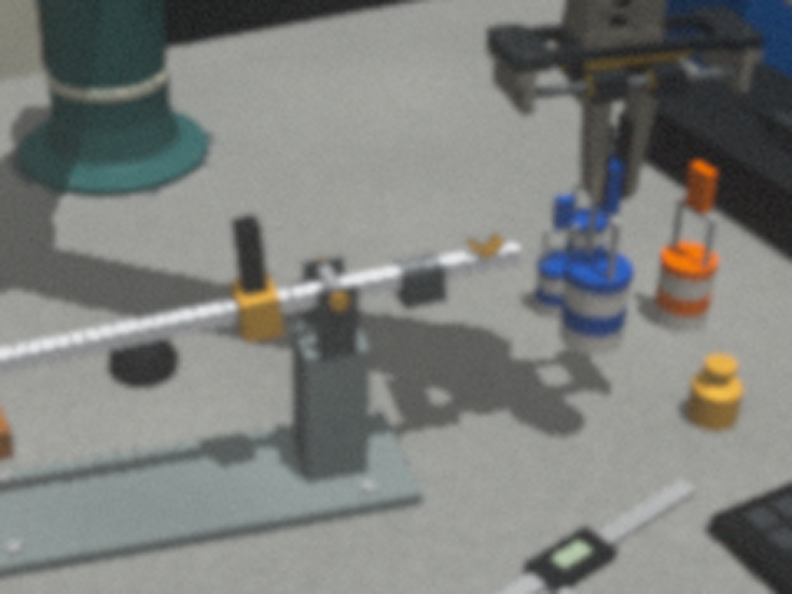

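View pics/s4.png

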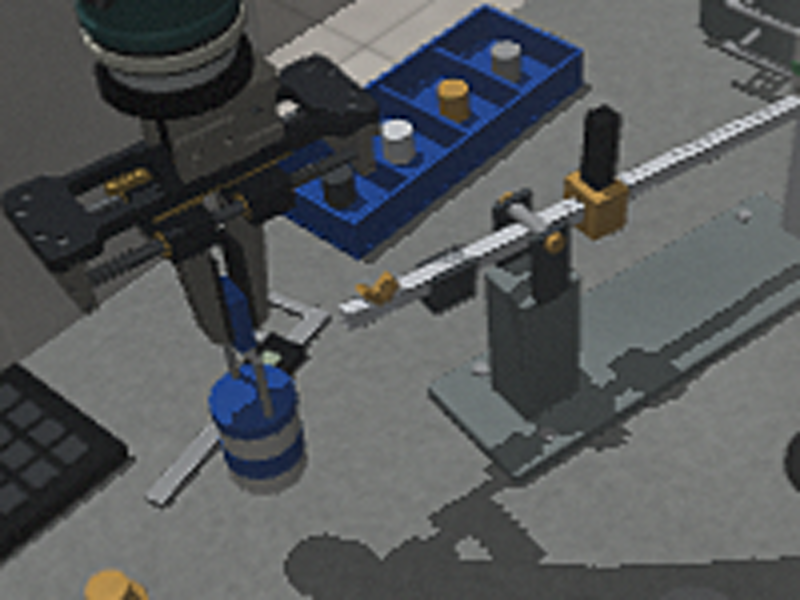

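The jar hangs upright beyond the beam end (scene crop (597,280), bar about 0.210 m), the saddle is at (487,247), and the jar weighs about 4.2 N. Next I thread the stirrup over the beam end.

```bash
python3 - <<'E'
from h import *
env.movel(B(0,.12,.224),rate=.06)
env.pause(.2);print('f',wf(5))
s=env.sense();print(s['t'],s['gripper_width'],s['ee_pos'])
snap('scene','sc5.png',crop=(200,120,350,230),scale=5)
snap('side','s5.png',crop=(140,120,290,240),scale=5)
E
```

```text
f (array([-0.2180981 ,  0.05097534, -3.99225918]), array([0.30566113, 0.40901472, 0.34231669]))
19.1 0.011874787496655423 [0.6379197  0.07274272 0.22398466]
```

View pics/sc5.png

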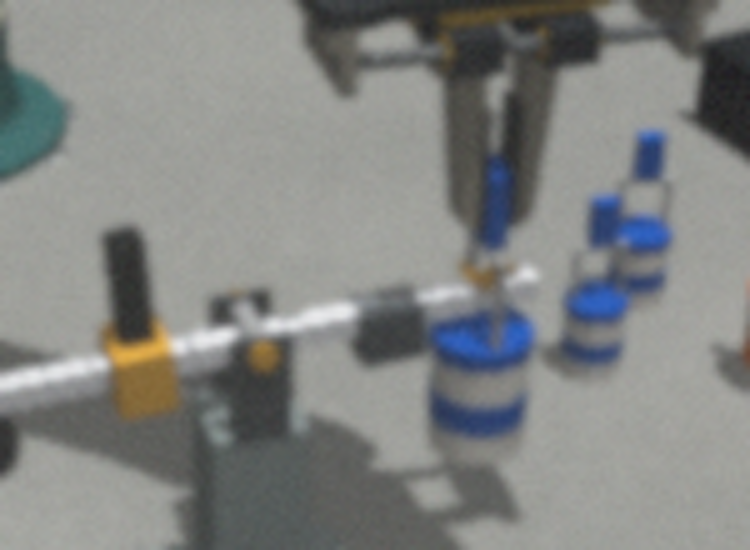

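View pics/s5.png

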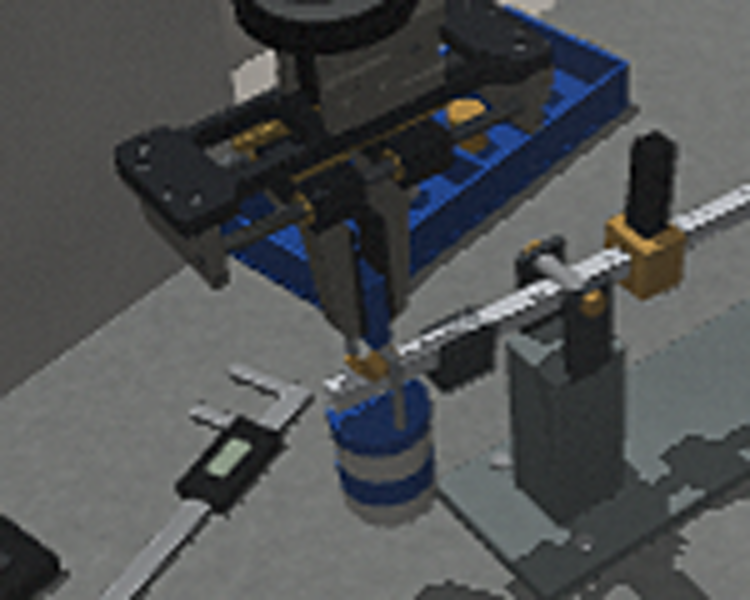

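The stirrup is threaded: the bar is over the V at scene crop (485,262), the lid is below the beam, and the weight still reads on the wrist. Next I lower in small steps while watching the force.

```bash
python3 - <<'E'
from h import *
env.movel(B(0,.12,.211),rate=.05)
f,_=wf(3,.03);print('start',f.round(2))
for z in np.arange(.2085,.1889,-.0025):
    y=.1200+ (.2085-z)/.0195*.0006
    env.movel(B(0,y,z),rate=.02)
    f,_=wf(3,.03);print(round(z,4),f.round(2))
    if f[2]>3: break
s=env.sense();print(s['t'],s['ee_pos'],s['gripper_width'])
snap('scene','sc6.png',crop=(120,120,350,280),scale=3.4)
E
```

```text
start [-0.25  0.19 -3.68]
0.2085 [ 0.09  0.16 -3.66]
0.206 [ 0.46  0.8  -2.15]
0.2035 [ 1.6   2.1  -2.51]
0.201 [ 1.26  2.67 -2.47]
0.1985 [ 1.32  3.6  -2.99]
0.196 [ 1.2   4.18 -1.97]
0.1935 [ 1.06  4.35 -2.02]
0.191 [ 0.91  4.43 -1.84]
22.7083 [0.63799001 0.07325798 0.1909775 ] 0.011749300676619246
```

View pics/sc6.png

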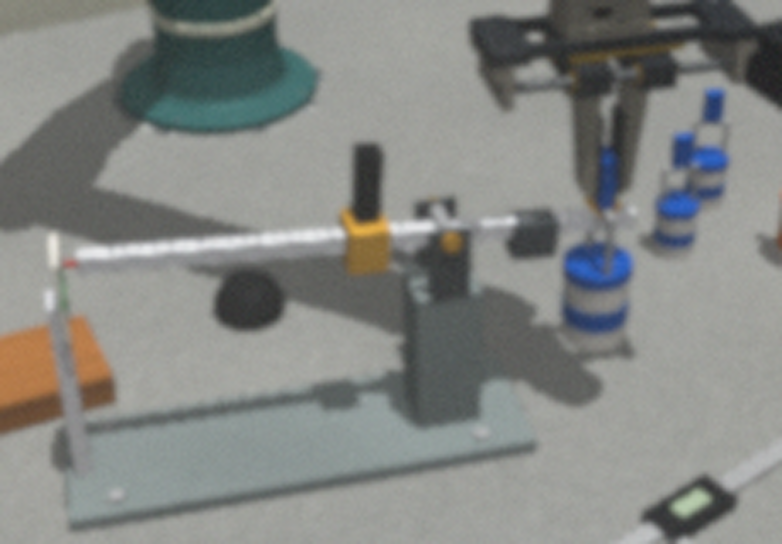

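The beam is about 4/5 of the way down. There is a sideways +y force of about 4.4 N, so the bar rides on one flank of the V. I will ease +y to centre it, then continue down.

```bash
python3 - <<'E'
from h import *
y=.1206
for k in range(8):
    f,_=wf(3,.03);fy=f[:2]@YL;print(round(y,4),round(fy,2),f.round(2))
    if fy<.8: break
    y+=.0007; env.movel(B(0,y,.191),rate=.02)
for z in np.arange(.190,.1845,-.0007):
    env.movel(B(0,y,z),rate=.02)
    f,_=wf(4,.03);print(round(z,4),f.round(2),round(f[:2]@YL,2))
    if f[2]>0.3: break
s=env.sense();print(s['t'],s['ee_pos'],y)
snap('scene','sc7.png',crop=(120,120,350,280),scale=3.4)
snap('side','s7.png',crop=(140,110,340,240),scale=4)
E
```

```text
0.1206 4.23 [ 0.52  4.22 -2.95]
0.1213 1.82 [ 0.03  1.86 -1.99]
0.122 0.41 [ 0.05  0.4  -2.17]
0.19 [ 0.32 -0.81 -2.06] -0.72
0.1893 [ 0.29 -2.38 -2.23] -2.26
0.1886 [ 0.33 -3.01 -1.52] -2.87
0.1879 [-1.92 -4.83  3.07] -5.13
25.0917 [0.63845127 0.07421966 0.18836259] 0.12200000000000001
```

View pics/sc7.png

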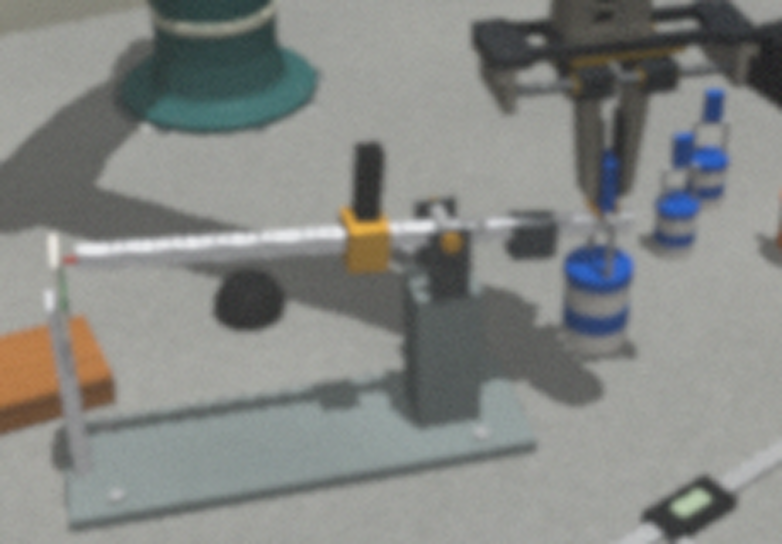

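View pics/s7.png

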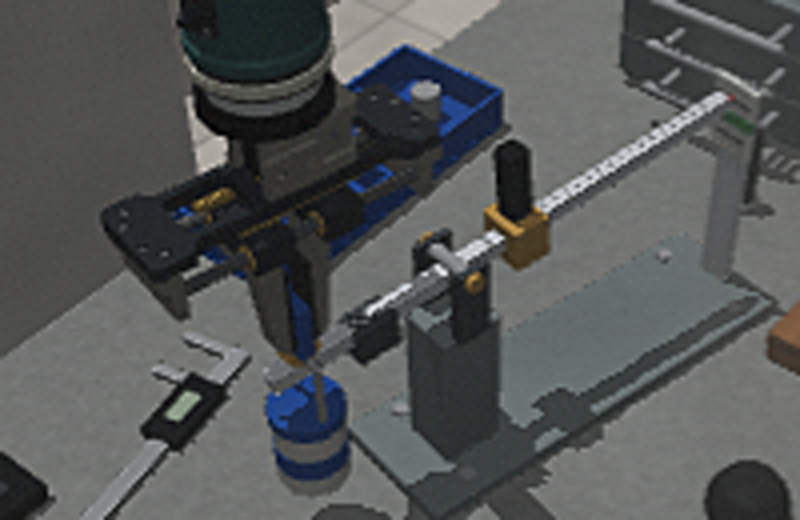

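The stop is reached: fz jumped to +3 N and the commanded pose was not quite attained. I relieve the side force, then release.

```bash
python3 - <<'E'
from h import *
y=.122;z=.1882
for k in range(8):
    env.movel(B(0,y,z),rate=.02)
    f,_=wf(4,.03);fy=f[:2]@YL;print(round(y,4),f.round(2),round(fy,2))
    if abs(fy)<.9: break
    y+=.0003*np.sign(fy)
print('->',env.sense()['t'])
for k in range(4):
    if f[2]>-.6:break
    z-=.0003;env.movel(B(0,y,z),rate=.02);f,_=wf(4,.03);print(z,f.round(2))
if f[2]>2: z+=.0002;env.movel(B(0,y,z),rate=.02);f,_=wf(4,.03);print(z,f.round(2))
E
```

```text
0.122 [-1.2  -5.25  2.59] -5.38
0.1217 [-0.76 -4.95  3.44] -5.0
0.1214 [-0.72 -3.73  3.85] -3.8
0.1211 [-0.08 -3.13  3.76] -3.07
0.1208 [ 1.69 -1.04  3.12] -0.65
-> 27.1083
0.1884 [2.17 0.57 1.45]
```

```bash
python3 - <<'E'
from h import *
effector.release()
f,_=wf(4,.03);print(f.round(2))
p=env.sense()['ee_pos'];p[2]=.30
env.movel(p,rate=.15)
print(env.sense()['t'])
im,d,s=snap('scene','sc8.png',crop=(120,120,350,280),scale=3.4);im2,d2,_=snap('side','s8.png',crop=(140,110,340,240),scale=4)
np.savez('down.npz',a=im,da=d,b=im2,db=d2)
E
```

```text
[-0.32 -0.1   0.42]
29.75
```

View pics/sc8.png

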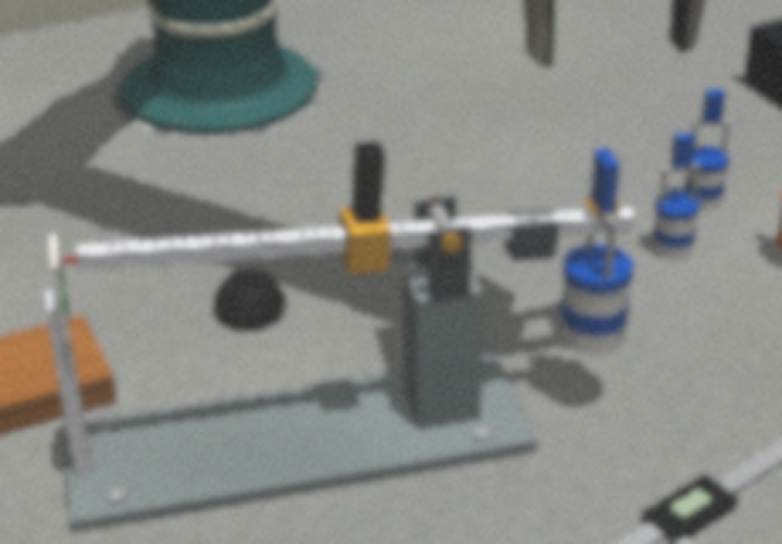

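View pics/s8.png

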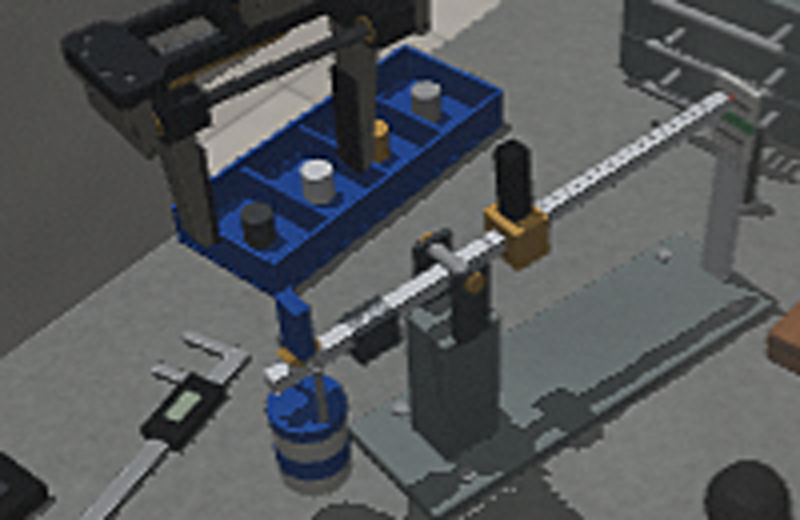

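The jar hangs in the saddle (side crop (305,370)), its tab upright, the beam on its lower stop, the gripper clear at 29.75 s. Next, a tilt gauge: the red pointer's pixel position in both fixed cameras, calibrated at the two stops.

```bash
cat >> h.py <<'E'
def ptr(c,im):
    W=B(0,-.262,.181);a,b=pix(c,None,[W])[0];x0,y0=int(a)-22,int(b)-22
    w=im[y0:y0+44,x0:x0+44].astype(float)
    r=np.clip(w[...,0]-np.maximum(w[...,1],w[...,2])*1.15-12,0,None)
    r[w[...,0]-w[...,2]>90]*=1
    lab=(r>0).astype(np.uint8);n,L,st,ce=cv2.connectedComponentsWithStats(lab,connectivity=8)
    out=[]
    for k in range(1,n):
        m=L==k;ww=r*m;Y,X=np.mgrid[:44,:44];out.append((ww.sum().round(),((X*ww).sum()/ww.sum()+x0).round(2),((Y*ww).sum()/ww.sum()+y0).round(2),int(st[k,4])))
    return sorted(out,reverse=True)[:3],(x0,y0)
E
python3 - <<'E'
from h import *
for f in('first','down'):
    z=np.load(f+'.npz')
    for c,k in(('scene','a'),('side','b')):
        o,(x0,y0)=ptr(c,z[k]);print(f,c,o)
        cv2.imwrite(f'pics/p_{f}_{c}.png',cv2.cvtColor(cv2.resize(z[k][y0:y0+44,x0:x0+44],None,fx=8,fy=8,interpolation=cv2.INTER_CUBIC),cv2.COLOR_RGB2BGR))
L=[cv2.imread(f'pics/p_{f}_{c}.png') for f in('first','down') for c in('scene','side')]
cv2.imwrite('pics/p.png',np.vstack([np.hstack(L[:2]),np.hstack(L[2:])])[:,:])
E
python3 -c "
import cv2;i=cv2.imread('pics/p.png');cv2.imwrite('pics/pp.png',cv2.resize(i,(590,590)))"
```

```text
first scene [(np.float64(1586.0), np.float64(126.28), np.float64(219.6), 80), (np.float64(1144.0), np.float64(143.51), np.float64(217.1), 63)]
first side [(np.float64(10.0), np.float64(321.0), np.float64(145.0), 1)]
down scene [(np.float64(1612.0), np.float64(126.29), np.float64(219.62), 80), (np.float64(1006.0), np.float64(143.58), np.float64(218.06), 52), (np.float64(72.0), np.float64(140.15), np.float64(195.88), 8)]
down side [(np.float64(53.0), np.float64(322.43), np.float64(134.0), 2)]
```

View pics/pp.png

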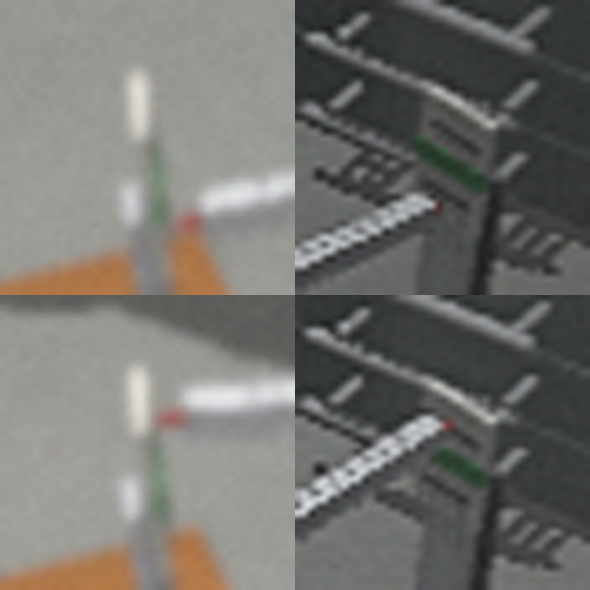

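```bash
cat >> h.py <<'E'
def tilt3d(c,s,im,d):
    P,u,v=cloud(c,s,d)
    x=(P[:,:2]-PIV)@XL;y=(P[:,:2]-PIV)@YL
    hsv=cv2.cvtColor(im,cv2.COLOR_RGB2HSV)[v,u]
    m=(abs(x)<.0045)&(y>-.245)&(y<.14)&(abs(P[:,2]-.18)<.035)&(hsv[:,1]<50)&(hsv[:,2]>(110 if c=='side' else 140))
    y=y[m];z=P[m,2]
    if len(y)<30:return None
    A=np.polyfit(y,z,1)
    for k in range(6):
        r=z-np.polyval(A,y);g=abs(r)<max(.0035,2*np.median(abs(r)));A=np.polyfit(y[g],z[g],1)
    return -A[0],A[1],g.sum(),np.std(r[g])
def whiteend(im):
    # white beam top near pointer end in the side image: predicted rows, brightness centroid in columns 300..318
    o=[]
    for u in range(296,318):
        col=im[118:165,u].astype(float).mean(1);w=np.clip(col-150,0,None)
        if w.sum()>0:
            j=np.argmax(w);a=slice(max(0,j-4),j+5);o.append((u,118+(np.arange(47)[a]*w[a]).sum()/w[a].sum()))
    return np.array(o)
E
python3 - <<'E'
from h import *
for f in('first','down'):
    z=np.load(f+'.npz')
    for c,k in(('scene','a'),('side','b')):
        print(f,c,tilt3d(c,None,z[k],z['d'+k]))
    o=whiteend(z['b']);print(np.polyfit(o[:,0]-307,o[:,1],1),len(o))
z=np.load('w2.npz');print(tilt3d('wrist',dict(ee_pos=z['p'],tcp_rot=z['R']),z['im'],z['d']))
print([pix('side',None,[B(0,-.24,.1805+.24*np.tan(t)),B(0,-.05,.1805+.05*np.tan(t))]).round(2).tolist() for t in(-.08,0,.08)])
E
```

```text
first scene (np.float64(-0.08109964566082538), np.float64(0.17908282764973207), np.int64(271), np.float64(0.0010700662061201916))
first side (np.float64(-0.07852789912928555), np.float64(0.18156712199328032), np.int64(209), np.float64(0.0010730224764222047))
[ -0.47930976 150.22277376] 22
down scene (np.float64(0.08046611882532428), np.float64(0.17924552225833298), np.int64(272), np.float64(0.0010857069319287252))
down side (np.float64(0.08315897907117108), np.float64(0.18159777209289477), np.int64(240), np.float64(0.0012004115402473312))
[ -0.62888891 141.72315082] 22
(np.float64(-0.07988408723940374), np.float64(0.18029205861490843), np.int64(1423), np.float64(0.0007857864386095316))
[[[316.64, 145.41], [267.11, 168.35]], [[317.35, 140.16], [267.13, 167.23]], [[318.08, 134.77], [267.15, 166.11]]]
```

The depth slope of the beam reads the stops at −0.081/+0.080 (scene), −0.079/+0.083 (side) and −0.080 (wrist), so it works as a tilt gauge. Next: straddle the stem with open fingers without clamping and make the first push.

```bash
cat >> h.py <<'E'
def T():
    r={}
    for c,o in(('scene',-.0003),('side',.0023)):
        im,d=viewer.read_camera(c);t=tilt3d(c,None,im,d);r[c]=None if t is None else (round(t[0]-o,4),int(t[2]),round(t[1],4))
        if c=='side': L=im
        P,u,v=cloud(c,None,d);x=(P[:,:2]-PIV)@XL;y=(P[:,:2]-PIV)@YL
        hsv=cv2.cvtColor(im,cv2.COLOR_RGB2HSV)[v,u]
        m=(abs(x)<.022)&(y<-.03)&(y>-.25)&(P[:,2]>.15)&(P[:,2]<.21)&(hsv[:,0]>8)&(hsv[:,0]<30)&(hsv[:,1]>110)
        r[c+'_block']=(np.percentile(y[m],[2,98]).round(4).tolist(),int(m.sum())) if m.sum()>5 else None
    return r,env.sense()['t']
E
python3 - <<'E'
from h import *
print(T())
env.movel(B(0,.06,.30),rate=.25) if False else None
env.reach(B(0,-.058,.30),Rz(PHI))
env.movel(B(0,-.058,.213),rate=.15)
print(env.sense()['wrist_force'].round(2))
env.movel(B(0,-.092,.213),rate=.08)
for y in(-.115,-.14,-.158):
    env.movel(B(0,y,.213),rate=.05)
    print(y,env.sense()['wrist_force'].round(2))
env.movel(B(0,-.146,.213),rate=.08)
env.pause(.8)
print(T())
snap('side','s9.png',crop=(140,80,340,230),scale=4)
E
```

```text
({'scene': (np.float64(0.08), 245, np.float64(0.1794)), 'scene_block': ([-0.0688, -0.0425], 188), 'side': (np.float64(0.0806), 240, np.float64(0.1818)), 'side_block': ([-0.0656, -0.0383], 139)}, 29.95)
[-0.05 -0.58  0.92]
-0.115 [0.72 1.25 0.73]
-0.14 [0.54 0.77 0.04]
-0.158 [ 1.24 -0.1  -0.29]
({'scene': (np.float64(0.0806), 272, np.float64(0.1792)), 'scene_block': ([-0.1394, -0.1133], 187), 'side': (np.float64(0.081), 187, np.float64(0.1818)), 'side_block': ([-0.1357, -0.1104], 128)}, 34.975)
```

View pics/s9.png

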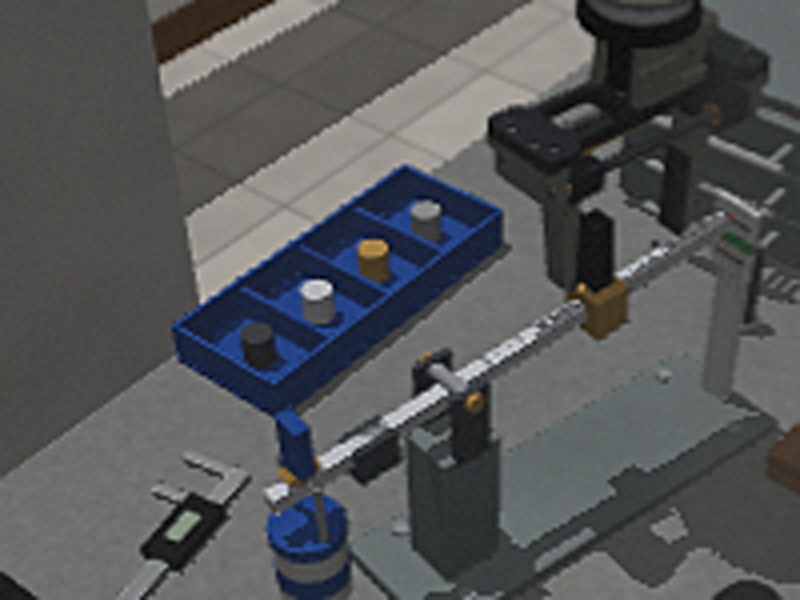

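The push worked: the poise moved about 71 mm with no clamping (block now at side crop (603,300), fingers clear either side), and the beam is still load-down. I push on in smaller steps.

```bash
python3 - <<'E'
from h import *
for y in(-.168,-.174):
    env.movel(B(0,-.156,.213),rate=.1)
    env.movel(B(0,y,.213),rate=.04)
    print(y,env.sense()['wrist_force'].round(2))
    env.movel(B(0,y+.014,.213),rate=.08)
    env.pause(.9)
    r=T();print(r)
    if abs(r[0]['side'][0])<.07: break
E
```

```text
-0.168 [-0.28  0.69 -0.3 ]
({'scene': (np.float64(0.0492), 253, np.float64(0.1793)), 'scene_block': ([-0.1492, -0.1239], 192), 'side': (np.float64(0.0485), 187, np.float64(0.1817)), 'side_block': ([-0.1471, -0.12], 135)}, 37.05)
```

```bash
python3 - <<'E'
from h import *
r=T();print(r)
y=-.1725
env.movel(B(0,y,.213),rate=.04)
print(y,env.sense()['wrist_force'].round(2))
im,d,_=snap('side');print('during',tilt3d('side',None,im,d))
env.movel(B(0,y+.014,.213),rate=.08)
env.pause(1.0)
r=T();print(r)
E
```

```text
({'scene': (np.float64(0.0483), 270, np.float64(0.1791)), 'scene_block': ([-0.1491, -0.1237], 192), 'side': (np.float64(0.0486), 182, np.float64(0.1819)), 'side_block': ([-0.1466, -0.1199], 137)}, 37.15)
-0.1725 [-0.14  0.71  0.47]
during (np.float64(0.044262320908982924), np.float64(0.18169787182715913), np.int64(199), np.float64(0.0011721849006886547))
({'scene': (np.float64(0.0295), 286, np.float64(0.1793)), 'scene_block': ([-0.1519, -0.1263], 200), 'side': (np.float64(0.0306), 181, np.float64(0.1817)), 'side_block': ([-0.1489, -0.1234], 134)}, 39.2417)
```

```bash
python3 - <<'E'
from h import *
y=-.1775
env.movel(B(0,y,.213),rate=.04)
print(y,env.sense()['wrist_force'].round(2))
im,d,_=snap('side');print('during',tilt3d('side',None,im,d))
env.movel(B(0,y+.014,.213),rate=.08)
env.pause(1.0)
r=T();print(r)
E
```

```text
-0.1775 [ 0.29  0.37 -0.16]
during (np.float64(0.02558389215715527), np.float64(0.18160415192575682), np.int64(221), np.float64(0.0011683560397156866))
({'scene': (np.float64(0.0064), 266, np.float64(0.1791)), 'scene_block': ([-0.1553, -0.1293], 195), 'side': (np.float64(0.0073), 200, np.float64(0.1816)), 'side_block': ([-0.1524, -0.1269], 135)}, 41.3417)
```

```bash
python3 - <<'E'
from h import *
y=-.1790
env.movel(B(0,y,.213),rate=.04)
env.movel(B(0,y+.014,.213),rate=.08)
env.pause(1.0)
r=T();print(r)
E
```

```text
({'scene': (np.float64(0.002), 275, np.float64(0.1791)), 'scene_block': ([-0.1565, -0.1308], 196), 'side': (np.float64(0.0017), 184, np.float64(0.1816)), 'side_block': ([-0.1534, -0.1276], 133)}, 43.3083)
```

```bash
python3 - <<'E'
from h import *
y=-.1794
env.movel(B(0,y,.213),rate=.04)
env.movel(B(0,y+.02,.213),rate=.08)
env.movel(B(0,y+.02,.34),rate=.15)
env.reach(B(.06,-.05,.38),Rz(PHI))
env.pause(.8)
print(T())
im,d,s=snap('wrist','w10.png',scale=1.5);print('wrist',tilt3d('wrist',s,im,d))
snap('side','s10.png',crop=(140,80,340,230),scale=4);snap('side','s10p.png',crop=(295,110,355,160),scale=10)
print(env.sense()['t'])
E
```

```text
({'scene': (np.float64(-0.0002), 165, np.float64(0.1791)), 'scene_block': ([-0.1558, -0.1314], 180), 'side': (np.float64(0.0006), 150, np.float64(0.1814)), 'side_block': ([-0.1531, -0.1283], 135)}, 46.7)
wrist (np.float64(0.00029998124379844215), np.float64(0.1803067599242473), np.int64(1287), np.float64(0.0008128913028996783))
46.85
```

View pics/s10.png

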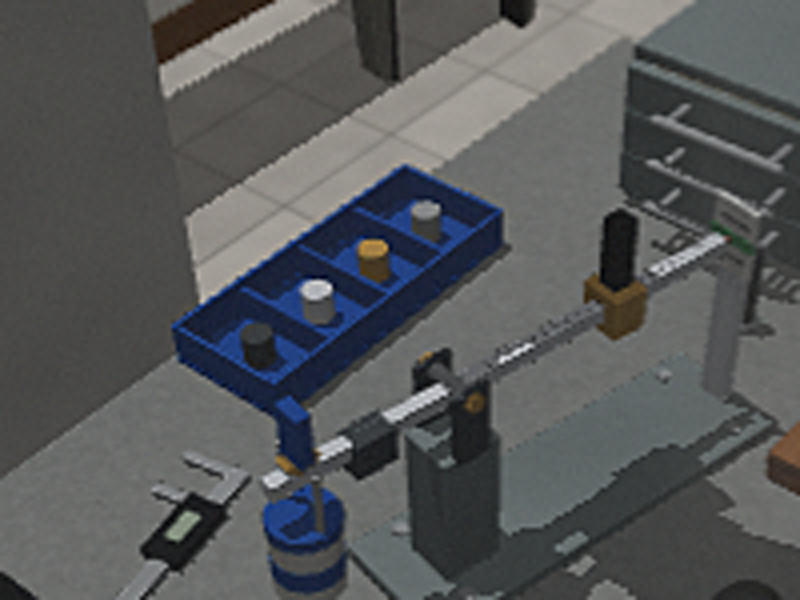

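View pics/s10p.png

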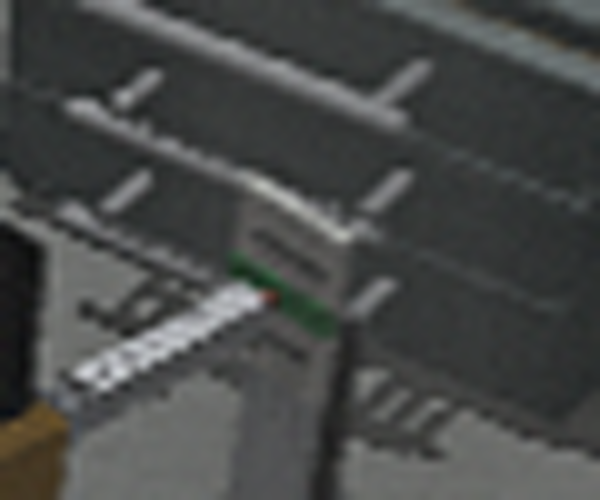

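View pics/w10.png

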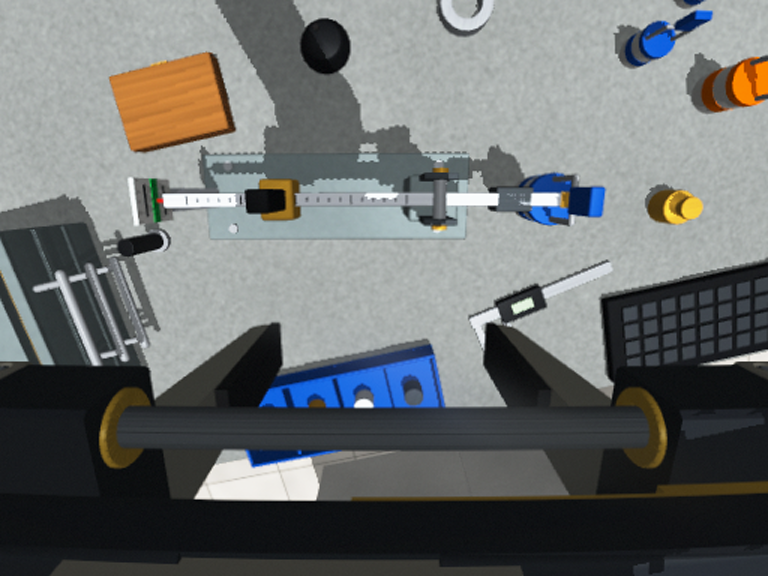

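The red pointer lies at the green mark (pointer crop (268,296)). The jar hangs in the saddle, the gripper is clear, and all three cameras read a tilt within ±0.001. I am handing it in.

```bash
python3 - <<'E'
from h import *
print(workorder.finish_job())
E
```

```text
the job is handed in; nothing more can be done
None
```

The large blue-lidded jar hangs by its stirrup in the saddle and the beam stays level by itself. I handed the job in at about 47 s of the 72 s allowed.

**Hanging the jar:** I threaded the stirrup over the beam's end and eased jar and beam down together in small steps. I let go only once the beam was on its stop.

**Sliding the poise:** I pushed the stem about 90 mm outward in six pushes with one open finger. I never closed the fingers on it, and I backed off after each push before reading the tilt.

**Last checks, with the robot well clear:**
- **Tilt:** the three cameras gave −0.0002, +0.0006 and +0.0003 rad. The side picture shows the red pointer at the green mark.
- **Jar and surroundings:** the jar is in the saddle, and the bystanders in view look as they did at the start.

**What disagreed:**
- **Sideways force:** lowering the jar put up to about 5 N sideways on the wrist, because the bar rode on one side of the saddle. I centred it before letting go.
- **Poise position:** the scene and side cameras differed by about 3 mm on where the poise block was, so I set the final position by the tilt alone.

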